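Seal the sweet tin and lift off its outer cover

ROBOT

A 6-joint arm with a two-finger parallel gripper is mounted at the origin on a cart in front of the work surface, level with it; the furniture and walls round the work are solid. World frame = base frame: x ahead of the robot, y to its left, z up, the work surface at z = 0. Lengths are in m, angles in rad, forces in N, time in s.
With the tool pointing down it reaches from about 0.35 to 0.85 m from the base axis. Payload 8.1 kg.
Tool frame: the origin (TCP) lies midway between the tips of the shut fingers; the grasp point (between the pads) lies robot.grip_depth behind it (robot.grip_depth is the distance from the TCP to the grasp point, in m); z points along the fingers, y is the line along which they close (so a half turn about z gives the same grasp; the last joint's range is limited). The gripper opens to 93 mm and grips with 3 to 60 N. Pads are 15 mm wide; open, the fingers measure 128 mm over their backs; the gripper's body (75 mm by 188 mm) begins 65 mm behind the grasp point.
Start: joints at [-1.219, 0.13, 1.488, -0, 1.523, -0.085], TCP at [0.254, -0.544, 0.219] pointing down, gripper open.
Joint ranges: [-2.96, 2.96], [-0.89, 2.26], [0.02, 2.5], [-1.34, 4.48], [0, 2.73], [-2.66, 2.66]. Speed limits (rad/s): [2.39, 2.39, 2.79, 3.14, 3.14, 3.14].

INTERFACE

Orientations are given as a rotation vector (axis times angle).
In Python, from plant import robot gives the robot as it stands.
- The arm moves only by the tool carry_out, never from a script. Its argument "rows" is a list of rows, each a list of 6 numbers: the shift along the tool's x, y, z in m, then the turn, a rotation vector about the tool's x, y, z in degrees. A call has 1 to 12 rows; each row is the pose to reach, as a shift and turn from the pose commanded when the call began, along the tool's axes at that moment; what a row does not reach only later rows make up. A row lasts 1/8 s, in which the tool goes at most 62.5 mm and 10.7 degrees, less where a joint would pass 70% of its speed; a pose out of reach is approached as far as the arm can. A call with a gripper value outside its range is refused whole. "jaw" is the closure in counts, from 0 (fully open) to 255 (shut), set as the call begins (left out, the last holds). The fingers move at their own pace and stop on an object; "force" is the grip in N (left out, the last holds). Time passes only in rows, so rows that repeat a pose let the fingers close. It gives the time, the measured TCP pose, the force, the opening and the grip force at its end, in the units of the state.
- robot.read_state(): the state, without advancing time (a new reading comes with each control period).
- robot.read_camera(name): name is "scene" or "side" or "wrist"; returns the picture (420x560x3 uint8, red, green, blue); there is no depth.
- robot.camera_model(name): a dict with "fx", "fy", "cx", "cy" (pixels), "dist" ([k1, k2, p1, p2, k3] as OpenCV has them; the pictures are not rectified), "R" (3x3) and "t" (3): a world point X has camera coordinates R X + t; the wrist camera has in their place "mount" (4x4, takes a point from camera to tool coordinates, whose origin is the TCP and whose axes are the flange's). Camera axes: x right, y down, z forward; pixel columns grow to the right and rows downward; lengths in m; the calibration is good to about 2 mm. A picture is of the moment at which its call begins: read the wrist's pose just before it. camera_model takes no time and is no camera call.
- robot.close_job(): hands the job in; it is judged then, once.
Trained networks look in the newest picture that a camera, given by its name, has taken for a name from the list of things; names that differ only in an ending like _2 or _b are one class to them, and where a whole thing is asked for, a point or a joint stands for the part that bears it (a point fixed in the world has none). Each returns a list of dicts, best first, with "conf" (0 to 1); they miss things now and then, are a little off and sometimes report something else, mostly with a low value. They report only what shows in the picture. A call takes as long as a camera call. They do not tell look-alikes from the thing itself.
- robot.outline_of(camera, target): "pixels" (420x560 bool, what is visible of it) and "pixel" ([column, row] in pixels, amid what is visible of it).
The state is a dict: "t": time; "q": joint angles; "dq": joint speeds; "joint_torque": joint torques, N m; "tool_pos": TCP position; "orientation": TCP orientation; "force": force on the tool from outside, world axes, zero at the start; "wrist_torque": the same for the moment, N m; "opening": finger opening in m; "gripper_force": force on a finger pad.
Only numpy, scipy, OpenCV 4.12 (cv2) and the standard library are available. Lean on these libraries where they do the work, as an engineer would, in place of code of your own. Each camera call takes 0.05 s, during which the arm holds its last target. There are 200 camera calls.

TASK

The sweet tin's two nested lids stand together beside it. Pick up the pair by the inner lid's wooden knob, lower it onto the open tin and press straight down until the inner lid's flange sits fully and level on the rim. Then let go of the knob, take the red outer cover by its brass collar and lift it straight up on its own, leaving the inner lid sealed and undisturbed, and finish still holding the cover upright in the air, at least 10 cm above where it sat, without knocking or shifting the tin or the things around it.

Things in the scene. Friction and masses are not known exactly. Their poses are not given: they have to be found in the camera images.
- tin: green round sweet tin with two brass bands, open at the top, sweets inside, loose but heavy (about 1.3 kg), standing on the counter left or right of the lids. 80 mm outer diameter, 3 mm wall (74 mm bore), 85 mm high. Origin: centre of its underside, z up.
- tin_mouth (a point): centre of the tin's mouth, in the plane of its rim, 85 mm above the tin's origin
- seal (a joint): black rubber ring (51 mm bore, 71 mm outside) that slides down in the tin's neck, in m: at 0 its top is 6 mm below the rim; grows downward; starts at 0 to 0.0015. It drags with about 7 N (the lids' weight, about 2.2 N, does not move it) and stays where pushed. The inner lid's plug pushes it to about 0.005 when the flange meets the rim.
- inner_lid: aluminium inner lid, 0.12 kg, loose, standing on the counter. Origin: centre of its underside, z up. Going up: plug 68 mm diameter (58 mm at the bottom) 0 to 11 mm; flange 79 mm diameter 11 to 14 mm; shoulder 40 mm diameter 14 to 17 mm, on which the cover rests. Seated in the tin its origin is 74 mm above the tin's origin; on the unpushed seal, 79 mm.
- knob_tip (a point): top of the inner lid's upright wooden knob, 75 mm above that lid's origin. Knob: round, 16 mm diameter (19 mm at its foot), on the lid's axis from 17 to 75 mm. It passes freely through the cover's collar and stands 30 mm clear above it; lifting by it carries the cover too.
- outer_cover: red round outer cover, 0.10 kg, resting unfastened on the inner lid (up to 1.5 mm off centre), its origin then 3 mm above that lid's origin. Origin: centre of its skirt's lower edge, z up. Skirt 95 mm outside, 90 mm inside diameter, 0 to 14 mm; flat top 14 to 17 mm. On the seated lid its origin is 77 mm above the tin's; it clears the knob after rising 72 mm.
- collar_top (a point): centre of the upper edge of the cover's brass collar, 42 mm above the cover's origin. Collar: upright tube, 30 mm outside diameter, 22 mm bore, from 17 to 42 mm, with the inner lid's knob standing inside it.
- jar_olives: bystander: olive jar with a yellow cap, 65 mm diameter, 94 mm high; origin: centre of underside
- tape_dispenser: bystander: teal desk tape dispenser, 135 x 38 x 73 mm; origin: centre of underside
- tape_roll: bystander: roll of cream tape lying flat, 104 mm diameter, 25 mm high; origin: centre of underside
Mind the look-alikes: they are no part of the job. Of the things shaped like the outer_cover, the red one is meant.

How it is judged:
By the outcome, as a careful person would: the job done as asked, in the order asked, and still so for the second after the job is handed in, while the arm keeps its last pose, push and grip.
It also fails if it takes over 51 s, if anything falls off the work surface, if the arm or the gripper's body presses on something with over 40 N, if the wrist force passes 120 N, or if a joint passes its speed limit or range.

## Working session

There is one attempt and no reset: what is moved stays moved. The work goes in short steps, Python scripts to look and compute and a tool call to move; the robot and the scene stay as the last step left them, time stands still between calls to the robot, and variables do not carry over. Pictures are saved under pics/ and viewed, at most 10 in all, crops included, and the job is handed in when it is done.

Besides the shell and the picture viewer there is one more tool, called after "Request:" as name(argument=value, ...) on one line, values as JSON. carry_out: Moves the arm, as the interface text tells. Its arguments: {"type":"object","properties":{"rows":{"type":"array"},"jaw":{"type":"number"},"force":{"type":"number"}},"required":["rows"]}

```bash
mkdir -p pics; ls
python3 - <<'E'
from plant import robot
import cv2,numpy as np
s=robot.read_state();print(s['tool_pos'],s['orientation'],s['opening'],robot.grip_depth)
a=robot.read_camera('scene');b=robot.read_camera('side')
cv2.imwrite('pics/a.png',cv2.resize(np.vstack([a,b])[:,:,::-1],None,fx=.71,fy=.71))
cv2.imwrite('pics/scene.png',a[:,:,::-1]);cv2.imwrite('pics/side.png',b[:,:,::-1])
for c in('scene','side'):
  m=robot.camera_model(c);print(c,m['fx'],m['dist'],-np.array(m['R']).T@m['t'])
  for n in('tin','inner_lid','outer_cover','knob_tip','collar_top'):
    for r in robot.outline_of(c,n)[:4]:print(c,n,np.round(r['conf'],2),r['pixel'],r['pixels'].sum())
print(robot.camera_model('wrist'))
E
```

```text
pics
[ 0.25363607 -0.5431356   0.21759259] [-3.06520875e+00 -6.80263317e-01  4.13691954e-04] 0.092680911470204 0.0188
scene 392.09609995146036 [-0.10178326  0.          0.          0.          0.        ] [0.14599642 0.41308881 0.73328614]
scene tin 0.58 [298.4, 222.8] 1341
scene outer_cover 0.77 [146.0, 258.1] 1115
scene outer_cover 0.66 [223.6, 282.8] 1188
scene knob_tip 0.55 [222.9, 267.7] 98
scene collar_top 0.85 [145.8, 259.2] 1155
scene collar_top 0.67 [224.1, 283.4] 1193
side 470.78311835277555 [-0.05845347  0.          0.          0.          0.        ] [0.13095045 1.05492112 0.59916886]
side tin 0.97 [294.8, 232.3] 970
side inner_lid 0.62 [252.4, 258.4] 86
side outer_cover 0.86 [255.5, 273.9] 755
side outer_cover 0.75 [176.2, 277.4] 806
side collar_top 0.71 [202.7, 242.3] 803
side collar_top 0.68 [173.2, 276.8] 772
side collar_top 0.59 [253.7, 273.6] 746
{'fx': 328.3656149594863, 'fy': 328.3656149594863, 'cx': 282.64289141868824, 'cy': 208.5967202015924, 'dist': array([0.02335045, 0.        , 0.        , 0.        , 0.        ]), 'mount': array([[ 3.89793439e-04, -9.65809768e-01, -2.59251500e-01,
         7.20263155e-02],
       [ 9.99998360e-01,  8.34960280e-04, -1.60701093e-03,
         3.80929910e-05],
       [ 1.76853156e-03, -2.59250449e-01,  9.65808510e-01,
        -1.65777289e-01],
       [ 0.00000000e+00,  0.00000000e+00,  0.00000000e+00,
         1.00000000e+00]])}
```

View pics/a.png

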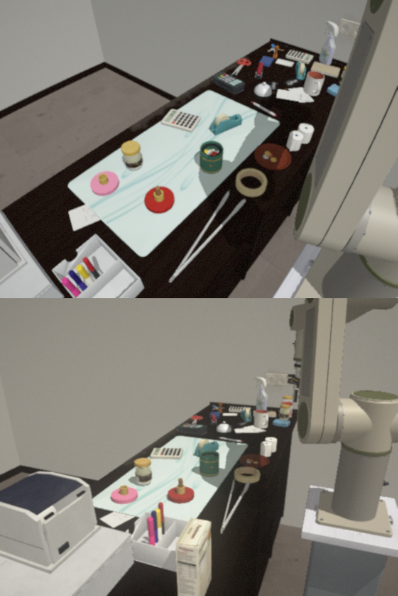

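```bash
cat > h.py <<'E'
from plant import robot
import cv2,numpy as np
from scipy.spatial.transform import Rotation as Ro
def model(c):
  m=robot.camera_model(c);K=np.array([[m['fx'],0,m['cx']],[0,m['fy'],m['cy']],[0,0,1.]])
  if c=='wrist':
    s=robot.read_state();T=np.eye(4);T[:3,:3]=Ro.from_rotvec(s['orientation']).as_matrix();T[:3,3]=s['tool_pos']
    W=np.linalg.inv(T@m['mount']);return K,m['dist'],W[:3,:3],W[:3,3]
  return K,m['dist'],np.array(m['R']),np.array(m['t'])
def ray(M,px):
  K,d,R,t=M;u=cv2.undistortPoints(np.array([[px]],float),K,d)[0,0]
  return -R.T@t,R.T@np.array([*u,1])
def at_z(M,px,z):
  o,d=ray(M,px);return o+d*(z-o[2])/d[2]
def proj(M,P):
  K,d,R,t=M;return cv2.projectPoints(np.atleast_2d(P).astype(float),cv2.Rodrigues(R)[0],t,K,d)[0][:,0]
E
python3 - <<'E'
from h import *
for c,l in(('scene',[('covA',(146,258),.02),('covB',(223.6,282.8),.02),('tin',(298,222),.05)]),('side',[('covA',(255.5,274),.02),('covB',(176,277),.02),('tin',(295,232),.05)])):
  for n,p,z in l:print(c,n,at_z(model(c),p,z).round(3))
a=cv2.imread('pics/scene.png')[180:330,90:350];b=cv2.imread('pics/side.png')[190:310,120:380]
cv2.imwrite('pics/b.png',cv2.resize(np.vstack([a,b]),None,fx=2.2,fy=2.2,interpolation=2))
E
```

```text
scene covA [0.756 0.181 0.02 ]
scene covB [0.567 0.11  0.02 ]
scene tin [ 0.541 -0.118  0.05 ]
side covA [0.572 0.105 0.02 ]
side covB [0.752 0.19  0.02 ]
side tin [ 0.543 -0.113  0.05 ]
```

View pics/b.png

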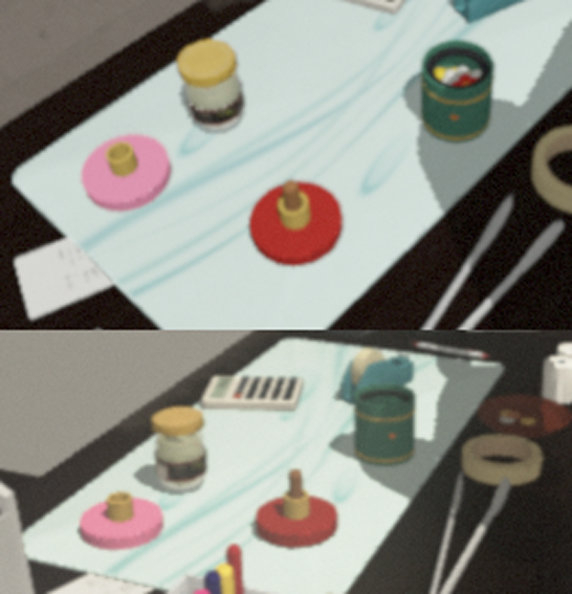

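The candidates for the lids are the red cover with a knob at scene (223,283) / side (255,274), and a pink look-alike without a knob at scene (146,258) / side (176,277). I choose the red one, which is confirmed in the crop. The tin is at scene (298,223), the jar at (195,215). I'll look from above the tin first, on the way to the lids.

```bash
cat >> h.py <<'E'
def delta(target,frm=None):
  s=robot.read_state();R=Ro.from_rotvec(s['orientation']).as_matrix()
  return (R.T@(np.array(target)-(s['tool_pos'] if frm is None else frm))).round(4)
E
python3 - <<'E'
from h import *
print(delta([.542,-.115,.235],[.254,-.544,.219]))
E
```

```text
[ 0.4424 -0.2669 -0.016 ]
```

Request:
carry_out(rows=[[0.02, -0.012, -0.016, 0, 0, 0], [0.07, -0.042, -0.016, 0, 0, 0], [0.12, -0.072, -0.016, 0, 0, 0], [0.17, -0.102, -0.016, 0, 0, 0], [0.22, -0.133, -0.016, 0, 0, 0], [0.27, -0.163, -0.016, 0, 0, 0], [0.32, -0.193, -0.016, 0, 0, 0], [0.37, -0.223, -0.016, 0, 0, 0], [0.42, -0.253, -0.016, 0, 0, 0], [0.442, -0.267, -0.016, 0, 0, 0], [0.442, -0.267, -0.016, 0, 0, 0], [0.442, -0.267, -0.016, 0, 0, 0]], jaw=0, force=20)

```text
t: 2.1
tool_pos: [0.5411, -0.1153, 0.2346]
orientation: [3.067, 0.681, -0.001]
force: [-0.5, -0.0, -0.1]
opening: 0.093
gripper_force: 0.0
```

```bash
cat > look.py <<'E'
from h import *
import sys
def centre(M,mask,z,rad=None):
  cs=max(cv2.findContours(mask.astype(np.uint8),0,1)[0],key=cv2.contourArea)[:,0]
  return np.array([at_z(M,p,z)[:2] for p in cs.astype(float)])
f=sys.argv[1];M=model('wrist');s=robot.read_state();print(s['t'],s['tool_pos'],s['force'])
im=robot.read_camera('wrist');cv2.imwrite(f'pics/{f}.png',im[:,:,::-1])
for n in sys.argv[2:]:
  for r in robot.outline_of('wrist',n)[:3]:
    print(n,round(r['conf'],2),r['pixel'],r['pixels'].sum());np.save(f'{f}_{n}_{r["conf"]:.2f}.npy',r['pixels'])
np.savez(f'{f}_M.npz',*M)
E
python3 look.py tin tin
```

```text
2.1 [ 0.54107244 -0.11530125  0.23460321] [-0.50035219 -0.03982574 -0.11154497]
tin 0.74 [297.6, 190.7] 5433
```

View pics/tin.png

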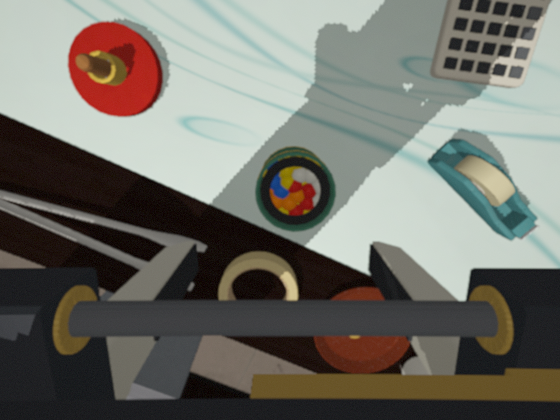

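The tin's mouth shows at about (296,191) and the red cover with its knob at (115,68). I'll fit the tin as a cylinder silhouette and the red cover by its colour.

```bash
cat > fit.py <<'E'
from h import *
from scipy.optimize import minimize
def hull(M,xy,r,z0,z1):
  a=np.linspace(0,2*np.pi,60);P=np.vstack([np.c_[xy[0]+r*np.cos(a),xy[1]+r*np.sin(a),0*a+z] for z in(z0,z1)])
  h=cv2.convexHull(proj(M,P).astype(np.float32));m=np.zeros((1680,2240),np.uint8)
  cv2.fillConvexPoly(m,np.round((h+.5)*4).astype(int),1);return m>0
def fit(M,mask,xy,r,z0,z1):
  big=cv2.resize(mask.astype(np.uint8),(2240,1680),interpolation=0)>0
  f=lambda p:1-(lambda h:(h&big).sum()/(h|big).sum())(hull(M,p,r,z0,z1))
  o=minimize(f,xy,method='Nelder-Mead',options=dict(initial_simplex=np.array(xy)+np.array([[0,0],[.01,0],[0,.01]]),xatol=1e-4));return o.x.round(4),round(1-o.fun,3)
def load(f):
  z=np.load(f+'_M.npz');return [z[k] for k in z.files]
def redmask(f):
  h=cv2.cvtColor(cv2.imread(f'pics/{f}.png'),cv2.COLOR_BGR2HSV)
  m=(((h[...,0]<6)|(h[...,0]>172))&(h[...,1]>170)&(h[...,2]>110)).astype(np.uint8)
  n,l,st,_=cv2.connectedComponentsWithStats(m);k=1+st[1:,4].argmax()
  c=max(cv2.findContours((l==k).astype(np.uint8),0,1)[0],key=cv2.contourArea)
  return cv2.fillPoly(np.zeros_like(m),[cv2.convexHull(c)],1)>0
E
python3 - <<'E'
from fit import *
import glob
M=load('tin');print(fit(M,np.load(glob.glob('tin_tin*.npy')[0]),[.542,-.115],.04,0,.085))
m=redmask('tin');print(m.sum(),fit(M,m,[.57,.107],.0475,.003,.020))
print(delta([.57,.107,.235]))
E
```

```text
(array([ 0.5491, -0.1238]), np.float64(0.981))
6578 (array([0.5746, 0.1007]), np.float64(0.906))
[ 0.1203 -0.1898 -0.0004]
```

Request:
carry_out(rows=[[0.025, -0.037, 0.0, 0, 0, 0], [0.055, -0.082, 0.02, 0, 0, 0], [0.085, -0.127, 0.05, 0, 0, 0], [0.11, -0.163, 0.08, 0, 0, 0], [0.122, -0.181, 0.105, 0, 0, 0], [0.122, -0.181, 0.105, 0, 0, 0], [0.122, -0.181, 0.105, 0, 0, 0]])

```text
t: 3.08
tool_pos: [0.5758, 0.0995, 0.1306]
orientation: [3.067, 0.679, 0.001]
force: [-0.3, 0.4, -0.3]
opening: 0.093
gripper_force: 0.0
```

```bash
python3 look.py lid knob_tip collar_top
python3 - <<'E'
from fit import *
M=load('lid');m=redmask('lid');print(m.sum(),fit(M,m,[.5746,.1007],.0475,.003,.020))
E
```

```text
3.075 [0.5758496  0.09947832 0.13063192] [-0.33745928  0.41893474 -0.26231848]
knob_tip 0.83 [279.5, 217.0] 653
collar_top 0.91 [281.8, 200.8] 8354
collar_top 0.57 [296.8, 3.0] 451
8529 (array([0.5745, 0.1015]), np.float64(0.925))
```

View pics/lid.png

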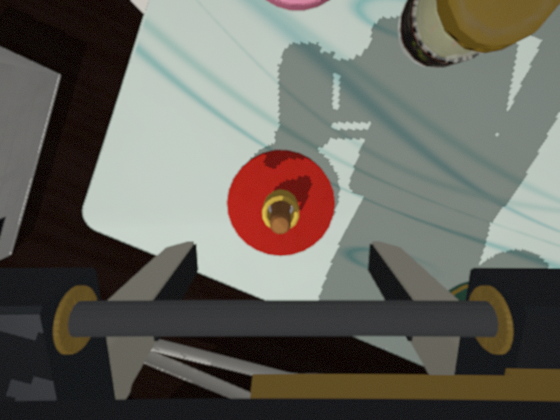

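The red cover is centred at about (282,202), and its knob tip, at about (280,224), lies almost on the tool axis. I'll fit the knob silhouette.

Run:
```python
from fit import *
import glob
M=load('lid');m=np.load(glob.glob('lid_knob*.npy')[0])
for z0 in (.03,.045):print(fit(M,m,[.5745,.1015],.008,z0,.075))
print(at_z(M,(279.5,224.5),.075), np.argwhere(m).min(0),np.argwhere(m).max(0))
p=fit(M,m,[.5745,.1015],.008,.045,.075)[0]
print(delta([*p,.048]))
```

```text
(array([0.5765, 0.1024]), np.float64(0.89))
(array([0.578, 0.103]), np.float64(0.873))
[0.57568384 0.10216617 0.075     ] [200 269] [234 291]
[ 0.0027 -0.0025  0.0834]
```

Request:
carry_out(rows=[[0.002, -0.002, 0.02, 0, 0, 0], [0.002, -0.002, 0.05, 0, 0, 0], [0.002, -0.002, 0.075, 0, 0, 0], [0.002, -0.002, 0.082, 0, 0, 0], [0.002, -0.002, 0.082, 0, 0, 0]])

```text
t: 3.85
tool_pos: [0.5759, 0.1034, 0.047]
orientation: [-3.067, -0.68, 0.002]
force: [0.2, -0.6, 0.6]
opening: 0.093
gripper_force: 0.0
```

Request:
carry_out(rows=[[0, 0, 0, 0, 0, 0], [0, 0, 0, 0, 0, 0], [0, 0, 0, 0, 0, 0], [0, 0, 0, 0, 0, 0], [0, 0, 0, 0, 0, 0], [0, 0, 0, 0, 0, 0], [0, 0, 0, 0, 0, 0], [0, 0, 0, 0, 0, 0]], jaw=255, force=35)

```text
t: 4.85
tool_pos: [0.5763, 0.1035, 0.0476]
orientation: [3.067, 0.681, 0.0]
force: [1.3, -1.2, 1.4]
opening: 0.0173
gripper_force: 0.9
```

Request:
carry_out(rows=[[0, 0, 0, 0, 0, 0], [0, 0, 0, 0, 0, 0], [0, 0, 0, 0, 0, 0], [0, 0, 0, 0, 0, 0]])

```text
t: 5.35
tool_pos: [0.5762, 0.1035, 0.0475]
orientation: [-3.067, -0.681, 0.0]
force: [-0.4, -0.1, -1.6]
opening: 0.0153
gripper_force: 35.0
```

Request:
carry_out(rows=[[0, 0, -0.01, 0, 0, 0], [0, 0, -0.04, 0, 0, 0], [0, 0, -0.08, 0, 0, 0], [0, 0, -0.12, 0, 0, 0], [0, 0, -0.14, 0, 0, 0], [0, 0, -0.14, 0, 0, 0], [0, 0, -0.14, 0, 0, 0]])

```text
t: 6.22
tool_pos: [0.5753, 0.1034, 0.1856]
orientation: [-3.067, -0.681, 0.004]
force: [-0.8, -0.6, -1.9]
opening: 0.0152
gripper_force: 35.0
```

```bash
python3 look.py held knob_tip
python3 - <<'E'
from fit import *
import glob
s=robot.read_state();p=s['tool_pos'];b=p[2]-.0475
M=load('held');print(fit(M,redmask('held'),p[:2],.0475,b+.003,b+.020))
for g in glob.glob('held_knob*.npy'):print('knob',fit(M,np.load(g),p[:2],.008,b+.03,b+.075))
for c in('scene','side'):
  im=robot.read_camera(c);cv2.imwrite(f'pics/{c}2.png',im[:,:,::-1])
  for r in robot.outline_of(c,'tin')[:1]:print(c,r['conf'],fit(model(c),r['pixels'],[.549,-.124],.04,0,.085))
h=cv2.imread('pics/held.png');a=cv2.imread('pics/side2.png')
cv2.imwrite('pics/c.png',np.hstack([cv2.resize(h,None,fx=.7,fy=.7),cv2.resize(a[150:298,130:325],(390,294))]))
E
```

```text
6.225 [0.57530649 0.10344338 0.18557568] [-0.84414288 -0.60704032 -1.88079436]
knob_tip 0.8 [277.3, 270.5] 1530
(array([0.5716, 0.1024]), np.float64(0.714))
knob (array([0.5754, 0.1038]), np.float64(0.846))
scene 0.82 (array([ 0.5496, -0.1248]), np.float64(0.977))
side 0.9 (array([ 0.5521, -0.1278]), np.float64(0.964))
```

View pics/c.png

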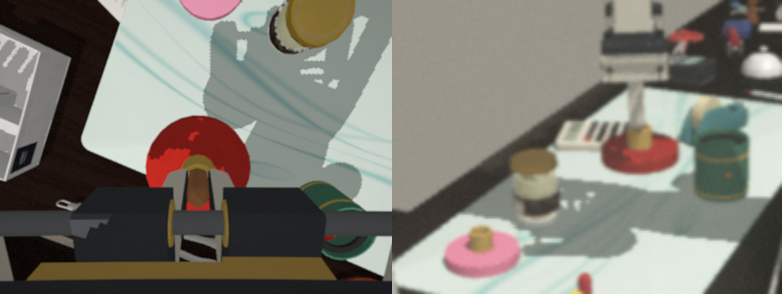

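The pair is held level by the knob (wrist crop, knob at about (200,180)), and the tin is undisturbed. The three tin fits agree on about (0.5495, −0.1245). I'll carry the pair over now.

Request:
carry_out(rows=[[-0.008, 0.013, 0, 0, 0, 0], [-0.025, 0.041, 0, 0, 0, 0], [-0.048, 0.078, 0, 0, 0, 0], [-0.071, 0.115, 0, 0, 0, 0], [-0.094, 0.153, 0, 0, 0, 0], [-0.11, 0.18, 0.01, 0, 0, 0], [-0.118, 0.192, 0.02, 0, 0, 0], [-0.12, 0.1955, 0.03, 0, 0, 0], [-0.12, 0.1955, 0.03, 0, 0, 0], [-0.12, 0.1955, 0.03, 0, 0, 0], [-0.12, 0.1955, 0.03, 0, 0, 0]])

```text
t: 7.9
tool_pos: [0.5508, -0.1236, 0.1582]
orientation: [3.066, 0.683, 0.001]
force: [1.2, 0.0, -2.1]
opening: 0.0151
gripper_force: 35.0
```

Run:
```python
from fit import *
s=robot.read_state();p=s['tool_pos'];b=p[2]-.0475;print(p,s['force'],b)
out=[]
for c in('scene','side'):
  im=robot.read_camera(c);cv2.imwrite(f'pics/{c}3.png',im[:,:,::-1])
  M=model(c);print(c,fit(M,redmask(c+'3'),p[:2],.0475,b+.003,b+.020))
  q=proj(M,[.55,-.124,.1])[0].astype(int);a=cv2.imread(f'pics/{c}3.png')[q[1]-60:q[1]+60,q[0]-60:q[0]+60];out.append(cv2.resize(a,(390,390)))
cv2.imwrite('pics/d.png',np.hstack(out))
```

```text
[ 0.55081435 -0.12362288  0.15818753] [ 1.20655948  0.01826513 -2.07430522] 0.11068752870165315
scene (array([ 0.5412, -0.1146]), np.float64(0.248))Traceback (most recent call last):
  File "<stdin>", line 6, in <module>
  File "fit.py", line 16, in redmask
    n,l,st,_=cv2.connectedComponentsWithStats(m);k=1+st[1:,4].argmax()
                                                     ~~~~~~~~~~~~~~~^^
ValueError: attempt to get argmax of an empty sequence
```

Run:
```python
from fit import *
s=robot.read_state();p=s['tool_pos'];b=p[2]-.0475;print(p)
out=[]
for c in('scene','side'):
  im=robot.read_camera(c)[:,:,::-1];M=model(c);q=proj(M,[.55,-.124,.1])[0].astype(int)
  for r in robot.outline_of(c,'collar_top'):
    if np.hypot(*(r['pixel']-q))<40: print(c,r['conf'],r['pixel'],'hull cover+collar/knob')
    if np.hypot(*(r['pixel']-q))<40:
      m=r['pixels'];ro=np.argwhere(m);w=[np.ptp(ro[ro[:,0]==k,1]) for k in np.unique(ro[:,0])];k=np.unique(ro[:,0])[int(np.argmax(w))]
      mm=m.copy();mm[:k-2]=0
      h=hull(M,p[:2],.0475,b+.003,b+.020)[::4,::4];cc=ro[ro[:,0]>=k-2]
      print('mask cols',cc[:,1].min(),cc[:,1].max(),'rowmax',ro[:,0].max(),'pred cols',np.argwhere(h)[:,1].min(),np.argwhere(h)[:,1].max(),'rowmax',np.argwhere(h)[:,0].max(),'px/m',(M[0][0,0]/(M[2]@[*p[:2],b]+M[3])[2]))
  out.append(cv2.resize(np.ascontiguousarray(im[q[1]-60:q[1]+60,q[0]-60:q[0]+60]),(390,390)))
cv2.imwrite('pics/d.png',np.hstack(out))
```

```text
[ 0.55070367 -0.12388441  0.15813939]
scene 0.6 [298.1, 197.6] hull cover+collar/knob
mask cols 278 318 rowmax 215 pred cols 277 318 rowmax 214 px/m 428.3553730900269
side 0.66 [294.3, 203.5] hull cover+collar/knob
mask cols 277 312 rowmax 216 pred cols 278 311 rowmax 216 px/m 350.76318188709376
```

View pics/d.png

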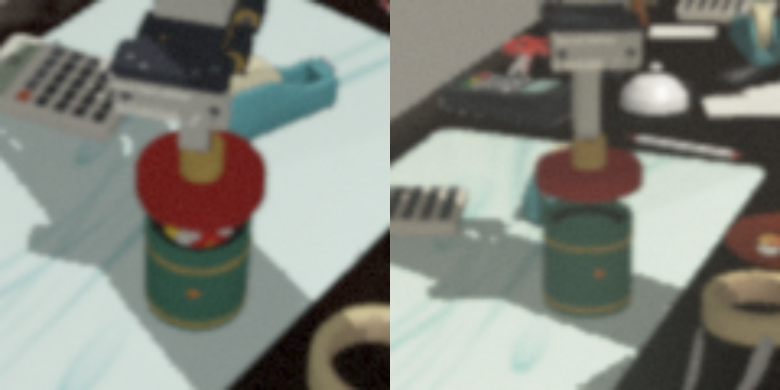

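The cover is level over the mouth and centred to within about 1 mm. I'll descend in steps while watching the force.

Request:
carry_out(rows=[[-0.001, 0, 0.006, 0, 0, 0], [-0.001, 0, 0.012, 0, 0, 0], [-0.001, 0, 0.018, 0, 0, 0], [-0.001, 0, 0.022, 0, 0, 0], [-0.001, 0, 0.024, 0, 0, 0], [-0.001, 0, 0.026, 0, 0, 0], [-0.001, 0, 0.026, 0, 0, 0], [-0.001, 0, 0.026, 0, 0, 0]])

```text
t: 9.2
tool_pos: [0.5496, -0.1249, 0.1319]
orientation: [3.067, 0.681, 0.001]
force: [0.2, -0.2, -1.8]
opening: 0.0153
gripper_force: 35.0
```

Request:
carry_out(rows=[[0, 0, 0.001, 0, 0, 0], [0, 0, 0.002, 0, 0, 0], [0, 0, 0.003, 0, 0, 0], [0, 0, 0.004, 0, 0, 0], [0, 0, 0.004, 0, 0, 0], [0, 0, 0.004, 0, 0, 0]])

```text
t: 9.95
tool_pos: [0.5494, -0.1248, 0.1276]
orientation: [-3.067, -0.681, -0.0]
force: [0.3, 0.0, -1.0]
opening: 0.0154
gripper_force: 35.0
```

Request:
carry_out(rows=[[0, 0, 0.001, 0, 0, 0], [0, 0, 0.002, 0, 0, 0], [0, 0, 0.003, 0, 0, 0], [0, 0, 0.004, 0, 0, 0], [0, 0, 0.004, 0, 0, 0], [0, 0, 0.004, 0, 0, 0]])

```text
t: 10.7
tool_pos: [0.5496, -0.1249, 0.1241]
orientation: [3.067, 0.681, 0.001]
force: [-1.3, -1.3, 5.3]
opening: 0.0155
gripper_force: 35.0
```

Request:
carry_out(rows=[[0, 0, 0.001, 0, 0, 0], [0, 0, 0.002, 0, 0, 0], [0, 0, 0.002, 0, 0, 0], [0, 0, 0.002, 0, 0, 0]])

```text
t: 11.2
tool_pos: [0.5496, -0.1249, 0.1217]
orientation: [3.067, 0.681, 0.001]
force: [-0.5, -0.3, 3.6]
opening: 0.0149
gripper_force: 35.0
```

Request:
carry_out(rows=[[0, 0, 0.0005, 0, 0, 0], [0, 0, 0.001, 0, 0, 0], [0, 0, 0.001, 0, 0, 0], [0, 0, 0.001, 0, 0, 0]])

```text
t: 11.7
tool_pos: [0.5496, -0.125, 0.1213]
orientation: [3.067, 0.68, 0.001]
force: [-2.6, -2.0, 8.1]
opening: 0.0152
gripper_force: 35.0
```

Request:
carry_out(rows=[[0, 0, 0.0005, 0, 0, 0], [0, 0, 0.001, 0, 0, 0], [0, 0, 0.001, 0, 0, 0], [0, 0, 0.001, 0, 0, 0]])

```text
t: 12.2
tool_pos: [0.5497, -0.125, 0.1213]
orientation: [3.066, 0.681, 0.001]
force: [-4.9, -0.1, 14.9]
opening: 0.0153
gripper_force: 35.0
```

Request:
carry_out(rows=[[0, 0, 0.001, 0, 0, 0], [0, 0, 0.002, 0, 0, 0], [0, 0, 0.002, 0, 0, 0], [0, 0, 0.002, 0, 0, 0]])

```text
t: 12.7
tool_pos: [0.5503, -0.1251, 0.1213]
orientation: [3.066, 0.681, 0.003]
force: [-11.3, 2.2, 28.4]
opening: 0.0152
gripper_force: 35.0
```

Flange contact: height stalled at z=0.1213 with 28 N downward. I'll unload, then let go.

Request:
carry_out(rows=[[0, 0, -0.001, 0, 0, 0], [0, 0, -0.002, 0, 0, 0], [0, 0, -0.003, 0, 0, 0], [0, 0, -0.003, 0, 0, 0], [0, 0, -0.003, 0, 0, 0]])

```text
t: 13.32
tool_pos: [0.5496, -0.125, 0.1213]
orientation: [3.066, 0.681, 0.001]
force: [-2.9, -0.4, 8.8]
opening: 0.0157
gripper_force: 35.0
```

Request:
carry_out(rows=[[0, 0, 0, 0, 0, 0], [0, 0, 0, 0, 0, 0], [0, 0, 0, 0, 0, 0], [0, 0, 0, 0, 0, 0], [0, 0, 0, 0, 0, 0]], jaw=100)

```text
t: 13.95
tool_pos: [0.5494, -0.1248, 0.1205]
orientation: [-3.067, -0.681, 0.0]
force: [0.1, -0.2, -0.4]
opening: 0.0558
gripper_force: 0.0
```

Request:
carry_out(rows=[[0, 0, -0.015, 0, 0, 0], [0, 0, -0.035, 0, 0, 0], [0, 0, -0.045, 0, 0, 0]])

```text
t: 14.32
tool_pos: [0.5507, -0.1252, 0.1687]
orientation: [3.065, 0.68, 0.005]
force: [-0.5, -0.2, -0.5]
opening: 0.0567
gripper_force: 0.0
```

Request:
carry_out(rows=[[0, 0, 0, 0, 0, 0], [0, 0, 0, 0, 0, 0], [0, 0, 0, 0, 0, 0], [0, 0, 0, 0, 0, 0], [0, 0, 0, 0, 0, 0], [0, 0, 0, 0, 0, 0], [0, 0, 0, 0, 0, 0]], jaw=255, force=20)

```text
t: 15.2
tool_pos: [0.5494, -0.1248, 0.1656]
orientation: [3.067, 0.681, 0.0]
force: [0.3, 0.2, 0.2]
opening: 0.0001
gripper_force: 0.0
```

Request:
carry_out(rows=[[0, 0, 0.006, 0, 0, 0], [0, 0, 0.011, 0, 0, 0], [0, 0, 0.014, 0, 0, 0], [0, 0, 0.015, 0, 0, 0], [0, 0, 0.016, 0, 0, 0], [0, 0, 0.016, 0, 0, 0]])

```text
t: 15.95
tool_pos: [0.5495, -0.1248, 0.1497]
orientation: [3.067, 0.681, 0.0]
force: [-0.4, 0.8, -0.9]
opening: 0.0004
gripper_force: 0.0
```

Request:
carry_out(rows=[[0, 0, 0.001, 0, 0, 0], [0, 0, 0.002, 0, 0, 0], [0, 0, 0.003, 0, 0, 0], [0, 0, 0.003, 0, 0, 0]])

```text
t: 16.45
tool_pos: [0.5501, -0.125, 0.1492]
orientation: [3.066, 0.681, 0.003]
force: [-6.3, 2.0, 15.4]
opening: 0.0006
gripper_force: 7.4
```

Request:
carry_out(rows=[[0, 0, -0.003, 0, 0, 0], [0, 0, -0.015, 0, 0, 0], [0, 0, -0.035, 0, 0, 0], [0, 0, -0.053, 0, 0, 0], [0, 0, -0.053, 0, 0, 0], [0, 0, -0.053, 0, 0, 0], [0, 0, -0.053, 0, 0, 0]], jaw=90)

```text
t: 17.32
tool_pos: [0.5489, -0.1246, 0.1987]
orientation: [-3.066, -0.68, 0.002]
force: [0.6, -0.7, -0.6]
opening: 0.0597
gripper_force: 0.0
```

```bash
python3 look.py seat knob_tip collar_top
python3 - <<'E'
from fit import *
import glob
M=load('seat')
for g in glob.glob('seat_knob*.npy'):print('knob',fit(M,np.load(g),[.5495,-.1245],.008,.112,.149))
for c in('scene','side'):
  im=robot.read_camera(c);cv2.imwrite(f'pics/{c}4.png',im[:,:,::-1])
out=[cv2.resize(cv2.imread('pics/seat.png'),(390,292))]
for c in('scene','side'):
  q=proj(model(c),[.55,-.124,.08])[0].astype(int);out.append(cv2.resize(cv2.imread(f'pics/{c}4.png')[q[1]-60:q[1]+45,q[0]-35:q[0]+35],(195,292)))
cv2.imwrite('pics/e.png',np.hstack(out))
E
```

```text
17.325 [ 0.54887054 -0.12464281  0.19867792] [ 0.62335242 -0.73513902 -0.61104153]
knob_tip 0.56 [281.9, 223.9] 676
collar_top 0.66 [283.6, 205.9] 8813
collar_top 0.61 [492.8, 196.4] 6610
knob (array([ 0.5496, -0.1244]), np.float64(0.901))
```

View pics/e.png

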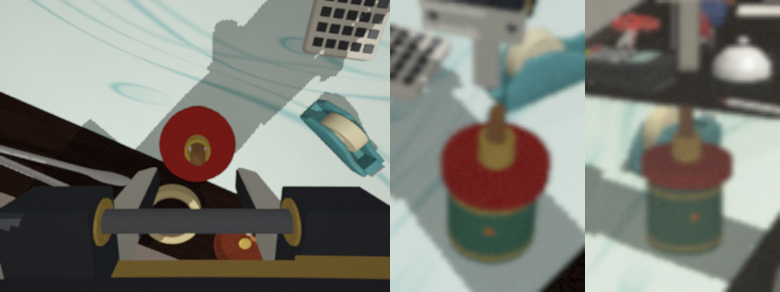

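The cover sits level on the tin with the knob upright (wrist view, collar at about (197,150)), and nothing is displaced. I'll descend around the collar.

Request:
carry_out(rows=[[0, 0, 0.02, 0, 0, 0], [0, 0, 0.05, 0, 0, 0], [0, 0, 0.08, 0, 0, 0], [0, 0, 0.095, 0, 0, 0], [0, 0, 0.1, 0, 0, 0], [0, 0, 0.101, 0, 0, 0], [0, 0, 0.101, 0, 0, 0], [0, 0, 0.101, 0, 0, 0]])

```text
t: 18.58
tool_pos: [0.5501, -0.125, 0.0997]
orientation: [3.066, 0.681, 0.002]
force: [-0.6, -0.2, -0.5]
opening: 0.0603
gripper_force: 0.0
```

Request:
carry_out(rows=[[0, 0, 0, 0, 0, 0], [0, 0, 0, 0, 0, 0], [0, 0, 0, 0, 0, 0], [0, 0, 0, 0, 0, 0], [0, 0, 0, 0, 0, 0], [0, 0, 0, 0, 0, 0], [0, 0, 0, 0, 0, 0], [0, 0, 0, 0, 0, 0]], jaw=255, force=15)

```text
t: 19.58
tool_pos: [0.5494, -0.1248, 0.0986]
orientation: [-3.067, -0.681, 0.0]
force: [-0.7, 0.3, 0.4]
opening: 0.0294
gripper_force: 15.0
```

Request:
carry_out(rows=[[0, 0, -0.002, 0, 0, 0], [0, 0, -0.006, 0, 0, 0], [0, 0, -0.012, 0, 0, 0], [0, 0, -0.02, 0, 0, 0], [0, 0, -0.03, 0, 0, 0], [0, 0, -0.042, 0, 0, 0], [0, 0, -0.055, 0, 0, 0], [0, 0, -0.07, 0, 0, 0], [0, 0, -0.085, 0, 0, 0], [0, 0, -0.1, 0, 0, 0], [0, 0, -0.115, 0, 0, 0], [0, 0, -0.13, 0, 0, 0]])

```text
t: 21.08
tool_pos: [0.5494, -0.1248, 0.2297]
orientation: [3.067, 0.681, 0.0]
force: [0.9, -0.3, -0.4]
opening: 0.0294
gripper_force: 15.0
```

Request:
carry_out(rows=[[0, 0, -0.012, 0, 0, 0], [0, 0, -0.02, 0, 0, 0], [0, 0, -0.022, 0, 0, 0], [0, 0, -0.022, 0, 0, 0], [0, 0, -0.022, 0, 0, 0], [0, 0, -0.022, 0, 0, 0]])

```text
t: 21.82
tool_pos: [0.5492, -0.1247, 0.2501]
orientation: [-3.067, -0.681, 0.001]
force: [-1.2, 0.6, -1.7]
opening: 0.03
gripper_force: 15.0
```

Run:
```python
from fit import *
s=robot.read_state();print(s['t'],s['tool_pos'],s['force'],s['opening'],s['gripper_force'])
out=[]
for c in('scene','side'):
  im=robot.read_camera(c)[:,:,::-1]
  r=robot.outline_of(c,'tin')[:1]
  if r:print(c,r[0]['conf'],r[0]['pixel'])
  q=proj(model(c),[.55,-.124,.12])[0].astype(int);out.append(cv2.resize(np.ascontiguousarray(im[q[1]-75:q[1]+65,q[0]-60:q[0]+60]),(390,455)))
cv2.imwrite('pics/f.png',np.hstack(out))
```

```text
21.825 [ 0.54917536 -0.12474418  0.25013185] [-1.21820914  0.64694355 -1.73188821] 0.029989413905857125 14.99994101934135
scene 0.78 [298.3, 229.7]
side 0.97 [294.2, 238.6]
```

View pics/f.png

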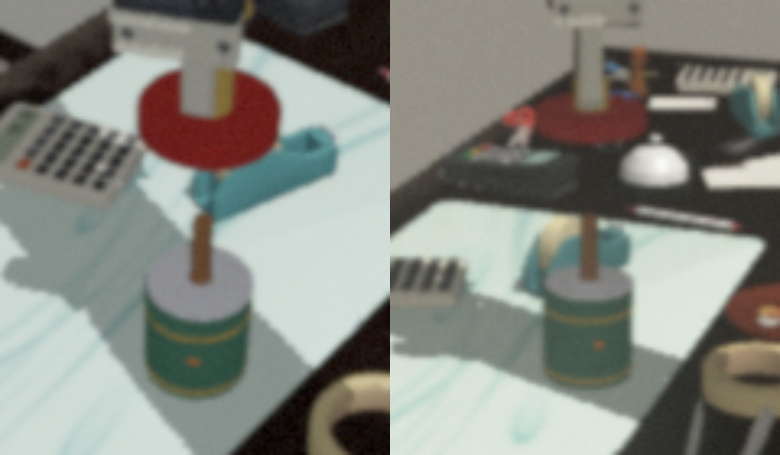

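The red cover hangs level about 15 cm above where it sat, and the inner lid sits flat in the tin with its knob upright.

```bash
python3 -c "
from plant import robot
print(robot.close_job())"
```

```text
the job is handed in; nothing more can be done
None
```

The job is handed in at about 22 s: the inner lid is pressed level onto the tin's rim, and the arm holds the red cover upright about 15 cm above where it sat, with no sign in the pictures that the tin or the things around it moved.

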